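# Draw the chipped divider out of a mortar mould

## Task

One of the two steel dividers in the black three-cell mortar mould has a corner broken off. Swing the keeper bar right round to its stop so that it no longer lies over the dividers and leave it there, draw the chipped divider straight up out of its grooves, and lower it (do not let it fall) to stand upright, fully down in the empty bay of the slotted rack, not sticking out at its ends. Leave the good divider in the mould, and do not disturb the spare dividers or the other things on the bench.

Things in the scene. Friction and masses are not known exactly. Their poses are not given: they have to be found in the camera images.
- mould: fixed black open mould, 241 (x) x 98 (y) x 78 mm high, three cells in a row along x; origin: centre of underside. Inner floor 8 mm up. Vertical 9 mm wide grooves in the long walls at x = -38 and +38 mm each hold a divider on edge, its top 116 mm above the bench, 38 mm above the rim. Pivot post (18 mm diameter, collar top 134 mm up) at x = +133 mm, y = 0.
- keeper (a joint): angle (rad) of the dark steel keeper bar about the pivot post. 0: it lies from the post along the mould's -x over both dividers; grows counter-clockwise seen from above, the free end moving to the mould's -y side; stop at 1.2. Bar 205 mm long, 18 mm wide, underside 120 mm and top 128 mm above the bench; stays where it is left.
- keeper_knob (a point): point on the axis of the upright black cylindrical knob (20 mm diameter, 40 mm tall, from 128 to 168 mm above the bench) near the free end of the keeper bar, 195 mm from the pivot axis; the point lies 150 mm above the bench. z is up.
- chipped_divider: loose steel plate 6 mm thick (its x) x 79 mm wide (its y) x 108 mm high (its z), about 0.4 kg, with one top corner missing: 24 mm x 24 mm gone at the +y end of the top edge, so the top edge runs from y = -39.5 to +15.5 mm. Origin: centre of the underside. It starts on edge in one of the two grooves of the mould, x along the mould's x.
- good_divider: the same plate, whole (6 x 79 x 108 mm), in the other grooves of the mould; origin at the centre of its underside. To stay.
- rack: fixed blue-painted slotted block, 146 (x) x 90 (y) x 75 mm high. Three bays, 18 mm wide, running across the block along its y (open at both ends), centred at x = -50, 0 and +50 mm, floor 15 mm above the bench. Origin: centre of its underside. The bay at x = -50 mm is empty, the others hold spare dividers.
- empty_bay (a point): centre of the floor of the empty bay of the rack (15 mm above the bench); axes as the rack's: x across the 18 mm bay width, y along the bay (90 mm long).
- spare_a: whole divider, 6 x 79 x 108 mm, standing in the middle bay of the rack, top 123 mm above the bench; origin at the centre of its underside.
- spare_b: whole divider, 6 x 79 x 108 mm, standing in the bay at x = +50 mm of the rack, top 123 mm above the bench; origin at the centre of its underside.
- mortar_cube: loose hardened mortar cube, 70 mm, origin at the centre of its underside; a bystander.
- blue_can: loose blue measuring can with a side handle at its +y, 100 mm diameter, 110 mm high, origin at the centre of its underside; a bystander.
- spatula: loose spatula lying on the bench along its x, 280 mm long, handle to -x, origin near its middle; a bystander.
Not all that is in view belongs to the job. What is shaped like the chipped_divider but green is not meant.

How it is judged (in metres and radians):
On the way, in this order (a step that is already met when the one before it is completed fails the run):
1. the keeper bar is swung round to its stop (over 1.05 rad) (value of joint keeper above 1.05 rad), for 0.2 s.
2. the chipped divider is drawn up clear of the mould's rim (z of chipped_divider in the frame of mould above 0.08 m and angle between chipped_divider's own z axis and vertical below 0.4 rad), for 0.1 s.
3. the chipped divider stands in the empty bay (x of chipped_divider in the frame of empty_bay between -0.013 and 0.013 m and y of chipped_divider in the frame of empty_bay between -0.02 and 0.02 m and z of chipped_divider in the frame of empty_bay between -0.006 and 0.006 m), for 0.2 s.
At the end, for the whole second after the job is handed in: The chipped divider stands in the rack's empty bay, within 13 mm of the bay's middle across and 20 mm along, its underside within 6 mm of the bay floor, leaning less than 0.28 rad, at rest; the keeper bar is still swung beyond 1.05 rad (all of step 3 and angle between chipped_divider's own z axis and vertical below 0.28 rad and linear speed of chipped_divider below 0.02 m/s and value of joint keeper above 1.05 rad); the robot touches nothing.
It fails at once if the good divider is moved more than 20 mm (distance of good_divider from where it was at the start of the episode above 0.02 m).
It fails at once if a spare divider is moved more than 20 mm (distance of any of spare_a, spare_b from where it was at the start of the episode above 0.02 m).
It fails at once if the mortar cube, can or spatula is moved more than 30 mm (distance of any of mortar_cube, blue_can, spatula from where it was at the start of the episode above 0.03 m).
It fails at once if the chipped divider falls freely (faster than 0.7 m/s, not held) (linear speed of chipped_divider above 0.7 m/s and contact force between the fingers and chipped_divider below 0.3 N).
It also fails if it takes over 61 s, if anything falls off the work surface, if the arm or the gripper's body presses on something with over 40 N, if the wrist force passes 120 N, or if a joint passes its speed limit or range.

## Robot

A 6-joint arm with a two-finger parallel gripper is mounted at the origin on the work surface. World frame = base frame: x ahead of the robot, y to its left, z up, the work surface at z = 0. Lengths are in mm, angles in rad, forces in N, time in s.
With the tool pointing down it reaches from about 275 to 1000 mm from the base axis. Payload 8.4 kg.
Tool frame: the origin (TCP) lies between the finger pads; the fingertips stand 17 mm ahead of it and the grasp point (between the pads) lies 2 mm behind it; z points along the fingers, y is the line along which they close (so a half turn about z gives the same grasp; the last joint's range is limited). The gripper opens to 85 mm and grips with 20 to 120 N. Pads are 22 mm wide; open, the fingers measure 114 mm over their backs; the gripper's body (76 mm by 85 mm) begins 54 mm behind the grasp point. The pads swing forward as they close: fully open they stand 13 mm farther back than shut.
Start: joints at [1.116, 0.353, 1.633, -0, 1.155, -0.002], TCP at [273.427, 562.019, 248.281] pointing down, gripper open.
Joint ranges: [-2.63, 2.63], [-0.92, 2.1], [0.06, 2.66], [-1.3, 4.44], [0, 2.69], [-3.02, 3.02]. Speed limits (rad/s): [2.22, 2.22, 2.79, 3.14, 3.14, 3.14].

## Interface

Orientations are given as [roll, pitch, yaw] about the fixed x, y, z axes, in that order (R = Rz(yaw) Ry(pitch) Rx(roll)).
In Python, from rig import sense, grab_frame, sign_off gives the robot as it stands. The module is installed in compiled form; this text tells all that it offers.
- The arm moves only by the tool send_rows, never from a script. Its argument "moves" is a list that holds one entry, the list of rows, each a list of 7 numbers: the shift along the world's x, y, z in m, then the turn, a rotation vector about the world's x, y, z in rad, then the opening, from -1 (shut) to 1 (fully open). In form: [[[dx, dy, dz, rx, ry, rz, jaw], ...]]. A call has 1 to 10 rows; each row shifts and turns the commanded pose from where the row before left it; what a row does not reach is not made up. A row lasts 1/10 s, in which the tool goes at most 50 mm and 8.59 degrees, less where a joint would pass 70% of its speed; a pose out of reach is approached as far as the arm can. A call with a gripper value outside its range is refused whole. The fingers move at their own pace and stop on an object; "grip_force" is the grip in N (left out, the last holds). Time passes only in rows, so rows that do not move let the fingers close. It gives the time, the measured TCP pose, the force, the opening and the grip force at its end, in the units of the state.
- sense(): the state, without advancing time (a new reading comes with each control period).
- grab_frame(name): name is "side" or "top"; returns a dict with "img" (400x640x3 uint8, red, green, blue), "mtx" (3x3 intrinsics, pixels), "dist" ([k1, k2, p1, p2, k3] as OpenCV has them; the pictures are not rectified), "rvec" (rotation vector, rad) and "tvec" (3), from world to camera coordinates, as OpenCV has them. Camera axes: x right, y down, z forward; pixel columns grow to the right and rows downward; lengths in mm; the calibration is good to about 2 mm. A picture is of the moment at which its call begins. There is no depth.
- sign_off(): hands the job in; it is judged then, once.
The state is a dict: "clock": time; "qpos": joint angles; "qvel": joint speeds; "joint_efforts": joint torques, N m; "eef_pos": TCP position; "tcp_rot": TCP orientation; "contact_force": force on the tool from outside, world axes, zero at the start; "wrist_torque": the same for the moment, N m; "opening": opening from 0.0 (shut) to 1.0 (fully open); "grasp_force": force on a finger pad.
Only numpy, scipy, OpenCV 4.12 (cv2) and the standard library are available. Lean on these libraries where they do the work, as an engineer would, in place of code of your own. Each camera call takes 0.05 s, during which the arm holds its last target. There are 200 camera calls.

## Working session

There is one attempt and no reset: what is moved stays moved. The work goes in short steps, Python scripts to look and compute and a tool call to move; the robot and the scene stay as the last step left them, time stands still between calls to the robot, and variables do not carry over. Pictures are saved under pics/ and viewed, at most 10 in all, crops included, and the job is handed in when it is done.

Besides the shell and the picture viewer there is one more tool, called after "Call:" as a command line: name --argument value ..., lists and objects as JSON in quotes. send_rows: Moves the arm, as the interface text tells. Its arguments: {"type":"object","properties":{"moves":{"type":"array"},"grip_force":{"type":"number"}},"required":["moves"]}

```bash
mkdir -p pics; python3 - <<'E'
from rig import *
import cv2,pickle
d={}
for n in("top","side"):
    f=grab_frame(n);d[n]=f;cv2.imwrite(f"pics/{n}0.png",f["img"][:,:,::-1]);print(n,f["mtx"],f["dist"],f["rvec"],f["tvec"])
pickle.dump(d,open("f0.pkl","wb"));print(sense())
E
```

```text
top [[510.47782649   0.         315.4401449 ]
 [  0.         510.47782649 207.80625907]
 [  0.           0.           1.        ]] [-0.06839733  0.          0.          0.          0.        ] [ 2.19557411 -2.1841171   0.05459351] [  43.45233578  545.44716081 1465.13506262]
side [[396.96805195   0.         325.15646413]
 [  0.         396.96805195 204.15875717]
 [  0.           0.           1.        ]] [-0.09724163  0.          0.          0.          0.        ] [ 2.37090499 -0.50178421  0.18110659] [-488.80037482  261.72905297  901.73814458]
{'clock': 0.1, 'qpos': array([ 1.11559897e+00,  3.53546361e-01,  1.63406407e+00,  9.85265678e-06,
        1.15518644e+00, -2.42021262e-03]), 'qvel': array([-0.00034883,  0.00065223,  0.00012711,  0.00055089, -0.00139762,
       -0.00195585]), 'joint_efforts': array([ 1.37236781e-03, -6.06350255e+01, -3.42823327e+01,  1.29043424e-04,
        3.78251585e-03,  3.83045131e-05]), 'eef_pos': array([273.24694641, 561.65624172, 247.6552103 ]), 'tcp_rot': array([-3.14038846e+00, -1.19235375e-05,  2.68881152e+00]), 'contact_force': array([-0.39155731,  0.47062674,  0.22640909]), 'wrist_torque': array([ 0.07450817, -0.00767183, -0.02225227]), 'grasp_force': 0.0, 'opening': 1.0011520153338458}
```

View pics/top0.png

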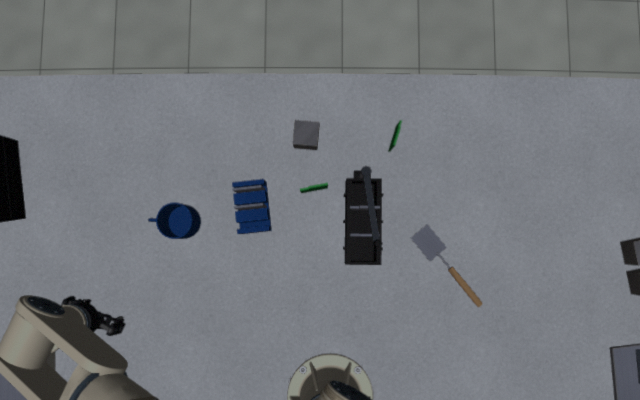

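View pics/side0.png

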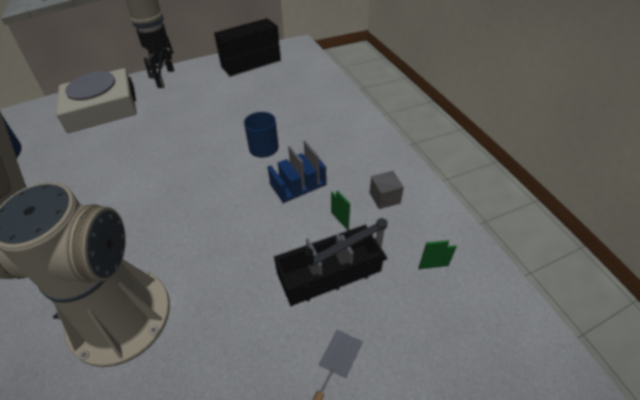

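The top view shows the mould at about (363,220), with its pivot at (366,170) and the bar's free end near (376,240). The rack is at (252,206), and its empty bay looks like the near one. I'll zoom in.

```bash
python3 - <<'E'
import cv2,pickle
d=pickle.load(open("f0.pkl","rb"))
def crop(n,x,y,w,h,s):
    i=d[n]["img"][y:y+h,x:x+w,::-1]
    i=cv2.resize(i,None,fx=s,fy=s,interpolation=cv2.INTER_CUBIC)
    return cv2.convertScaleAbs(i,alpha=1.7,beta=15)
import numpy as np
cv2.imwrite("pics/c1.png",crop("top",225,155,160,120,5))
cv2.imwrite("pics/c2.png",crop("side",260,135,140,105,5.7)[:598])
cv2.imwrite("pics/c3.png",crop("side",265,205,130,100,6))
E
```

```text
(no output)
```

View pics/c1.png

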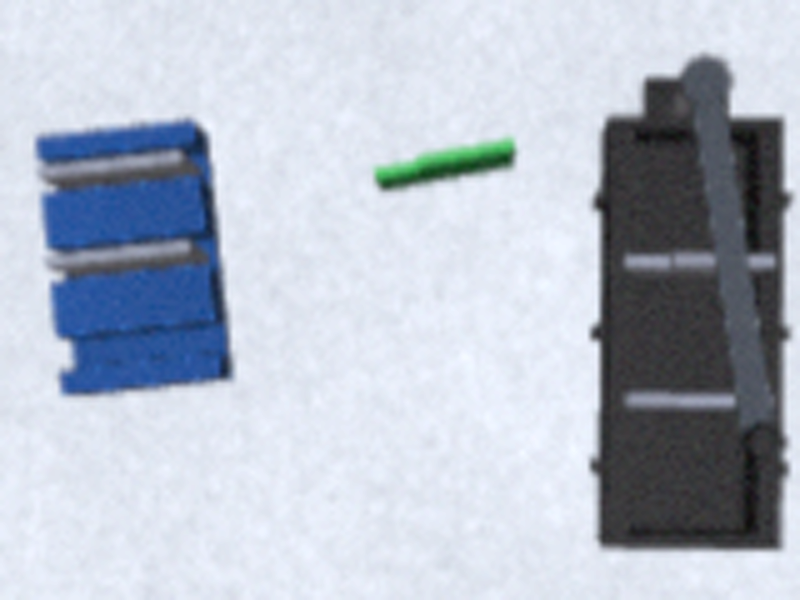

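View pics/c3.png

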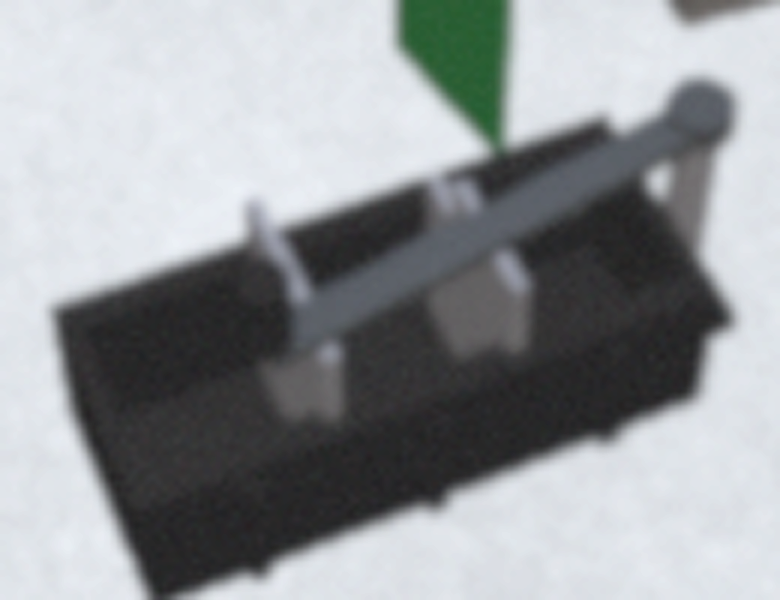

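View pics/c2.png

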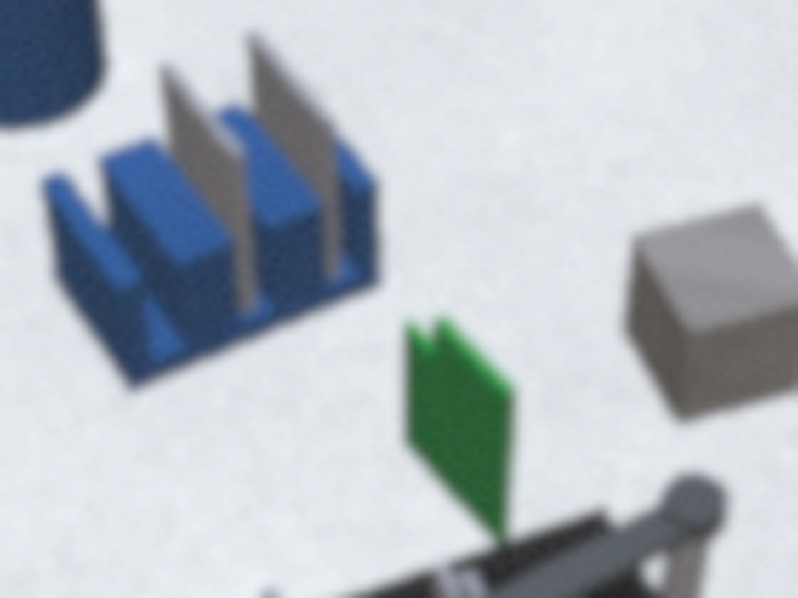

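The side crop shows the rack's near wall with corners at c2 (43,182), (118,288) and (133,387). Next to it is the open, empty bay. The green plate stands between the rack and the mould. The chipped divider is the far one, with its chip at the left (+y) end. Next I'll fit the poses.

```bash
cat >u.py <<'E'
import numpy as np,cv2,pickle
from scipy.optimize import least_squares
d=pickle.load(open("f0.pkl","rb"))
C={"c1":("top",225,155,5),"c2":("side",260,135,5.7),"c3":("side",265,205,6)}
def px(c,u,v):
    n,x,y,s=C[c];return n,np.array([(u+.5)/s-.5+x,(v+.5)/s-.5+y])
def proj(n,P):
    f=d[n];return cv2.projectPoints(np.array(P,float).reshape(-1,1,3),f["rvec"],f["tvec"],f["mtx"],f["dist"])[0].reshape(-1,2)
def T(p,L):
    c,s=np.cos(p[2]),np.sin(p[2]);return [p[0]+c*L[0]-s*L[1],p[1]+s*L[0]+c*L[1],L[2]]
def fit(obs,p0):
    O=[(px(c,u,v),L) for c,u,v,L in obs]
    r=lambda p:np.concatenate([proj(o[0],T(p,L))[0]-o[1] for o,L in O])
    s=least_squares(r,p0,loss="soft_l1",x_scale=[10,10,.1]);print(s.x.round(3));print(r(s.x).reshape(-1,2).round(1).tolist());return s.x
def ray(n,uv,z):
    r=least_squares(lambda q:proj(n,[q[0],q[1],z])[0]-uv,[500,0]);return r.x
E
cat >a.py <<'E'
from u import *
for n in d:
    R=cv2.Rodrigues(d[n]["rvec"])[0];print(n,(-R.T@d[n]["tvec"]).round())
m=fit([("c1",608,119,(120.5,49,78)),("c1",782,118,(120.5,-49,78)),("c1",780,547,(-120.5,-49,78)),("c1",600,546,(-120.5,49,78)),
("c3",55,310,(-120.5,49,78)),("c3",605,120,(120.5,49,78)),("c3",735,322,(120.5,-49,78)),("c3",130,500,(-120.5,-49,78)),
("c1",775,262,(38,-39.5,116)),("c1",672,262,(38,15.5,116)),("c1",625,400,(-38,39.5,116)),("c1",706,80,(133,0,134))],[500,0,0])
r=fit([("c2",43,182,(-73,45,75)),("c2",118,288,(-73,-45,75)),("c2",145,283,(-59,-45,75)),("c2",133,387,(-73,-45,0)),("c2",378,182,(73,-45,75)),("c2",378,285,(73,-45,0)),("c2",103,158,(-41,45,75)),("c2",180,262,(-41,-45,75)),
("c1",38,138,(73,45,75)),("c1",195,122,(73,-45,75)),("c1",65,392,(-73,45,75)),("c1",218,375,(-73,-45,75))],[500,250,0])
print("pivot",T(m,(133,0,0)),"chip ctr",T(m,(38,0,0)),"bay",T(r,(-50,0,15)))
for u,v,z in((740,432,128),(770,425,128),(762,440,168)):print(ray(*px("c1",u,v),z).round(1))
for u,v in((378,180),(515,148)):print("green",ray(*px("c1",u,v),108).round())
pv=T(m,(133,0,0))
for a in(0,.1,.2,1.2):
    p=[pv[0]-195*np.cos(m[2]+a),pv[1]-195*np.sin(m[2]+a)]
    print(a,np.round(p,1),[((proj("top",p+[z])[0]-[225,155])*5).round() for z in(128,168)],[((proj("side",p+[z])[0]-[265,205])*6).round() for z in (128,168)])
E
python3 a.py
```

```text
top [ 462.   37. 1494.]
side [ 291. -568.  845.]
[ 5.05454e+02 -8.76440e+01 -1.60000e-02]
[[0.4, -0.9], [0.8, 0.1], [-0.1, 1.0], [0.4, 0.5], [-0.7, -1.8], [0.3, -1.8], [-2.5, -5.4], [0.7, 0.7], [-0.0, -0.1], [0.3, -0.5], [0.3, -0.2], [0.4, 0.2]]
[5.45538e+02 2.26337e+02 1.16000e-01]
[[-0.5, -1.0], [0.2, -0.2], [0.1, -1.2], [-0.1, 0.8], [0.9, -0.5], [1.0, -0.0], [-0.9, -0.7], [-0.2, 0.1], [-0.0, -0.1], [0.5, -0.5], [-0.2, 1.0], [1.3, 0.8]]
pivot [np.float64(638.4355998125603), np.float64(-89.83169525494984), 0] chip ctr [np.float64(543.4484495586825), np.float64(-88.2692335283038), 0] bay [np.float64(495.87288931400207), np.float64(220.5634058603236), 15]
[ 450.9 -107.6]
[ 454.7 -123.6]
[ 447.1 -114.8]
green [587.  87.]
green [605.  13.]
0 [443.5 -86.6] [array([699., 444.]), array([706., 445.])] [array([227., 270.]), array([222., 204.])]
0.1 [ 444.1 -106.1] [array([735., 443.]), array([743., 444.])] [array([249., 310.]), array([244., 245.])]
0.2 [ 446.7 -125.4] [array([771., 438.]), array([781., 439.])] [array([276., 348.]), array([272., 284.])]
1.2 [ 564.8 -270.4] [array([1040.,  219.]), array([1057.,  213.])] [array([768., 560.]), array([784., 500.])]
```

The fit gives these positions:
- **Knob:** about (445,-117), with the bar at about 0.15 rad.
- **Chipped divider:** about (543,-88).
- **Bay:** about (496,220.5), with the rack turned 0.116 rad.

I'll swing the bar by caging the knob between half-open fingers.

Call:
send_rows --moves '[[[0.0086,-0.034,0,0,0,-0.1274,0],[0.0086,-0.034,0,0,0,-0.1274,0],[0.0086,-0.034,0,0,0,-0.1274,0],[0.0086,-0.034,0,0,0,-0.1274,0],[0.0086,-0.034,0,0,0,-0.1274,0],[0.0086,-0.034,0,0,0,-0.1274,0],[0.0086,-0.034,0,0,0,-0.1274,0],[0.0086,-0.034,0,0,0,-0.1274,0],[0.0086,-0.034,0,0,0,-0.1274,0],[0.0086,-0.034,0,0,0,-0.1274,0]]]'

```text
clock: 1.1
eef_pos: [359.3, 220.6, 248.2]
tcp_rot: [-3.141, 0.0, 1.41]
contact_force: [0.4, 0.7, 0.6]
opening: 0.501
grasp_force: 0.0
```

Call:
send_rows --moves '[[[0.0086,-0.034,0,0,0,-0.1274,0],[0.0086,-0.034,0,0,0,-0.1274,0],[0.0086,-0.034,0,0,0,-0.1274,0],[0.0086,-0.034,0,0,0,-0.1274,0],[0.0086,-0.034,0,0,0,-0.1274,0],[0.0086,-0.034,0,0,0,-0.1274,0],[0.0086,-0.034,0,0,0,-0.1274,0],[0.0086,-0.034,0,0,0,-0.1274,0],[0.0086,-0.034,0,0,0,-0.1274,0],[0.0086,-0.034,0,0,0,-0.1274,0]]]'

```text
clock: 2.1
eef_pos: [445.4, -119.5, 248.1]
tcp_rot: [-3.141, 0.0, 0.135]
contact_force: [-0.1, 0.8, 0.6]
opening: 0.503
grasp_force: 0.0
```

Call:
send_rows --moves '[[[0,0,0,0,0,0,0],[0,0,0,0,0,0,0],[0,0,0,0,0,0,0]]]'

```text
clock: 2.4
eef_pos: [444.9, -117.3, 248.0]
tcp_rot: [-3.141, 0.001, 0.142]
contact_force: [-0.7, 0.6, -0.1]
opening: 0.499
grasp_force: 0.0
```

Call:
send_rows --moves '[[[0,0,-0.02,0,0,0,0.4],[0,0,-0.02,0,0,0,0.4],[0,0,-0.015,0,0,0,0.4],[0,0,-0.015,0,0,0,0.4],[0,0,-0.01,0,0,0,0.4],[0,0,-0.01,0,0,0,0.4],[0,0,-0.01,0,0,0,0.4],[0,0,0,0,0,0,-0.3],[0,0,0,0,0,0,-0.3]]]'

```text
clock: 3.3
eef_pos: [445.5, -117.9, 148.3]
tcp_rot: [-3.141, 0.0, 0.141]
contact_force: [0.5, 0.1, -0.7]
opening: 0.369
grasp_force: 0.0
```

```bash
python3 - <<'E'
from rig import *
import cv2
a=grab_frame("top")["img"][180:270,320:440,::-1];b=grab_frame("side")["img"][190:280,250:370,::-1]
import numpy as np
i=cv2.resize(np.vstack([a,b]),None,fx=3.3,fy=3.3,interpolation=2)
cv2.imwrite("pics/k1.png",cv2.convertScaleAbs(i,alpha=1.8,beta=15));print(sense()["contact_force"],sense()["opening"])
E
```

```text
[-1.11080212 -0.40374024  0.14667003] 0.34580560846713315
```

View pics/k1.png

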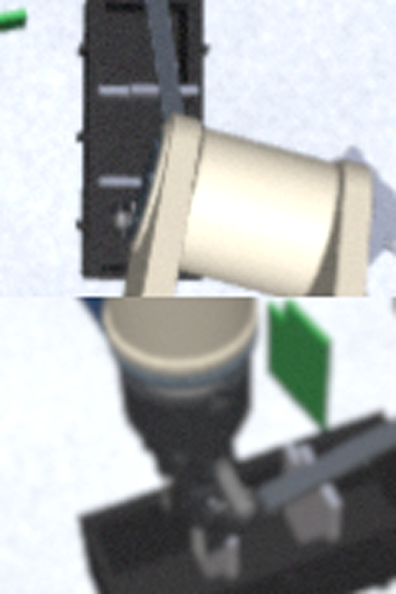

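The fingers straddle the knob in both views. Now I'll sweep it along the arc.

Call:
send_rows --moves '[[[0.0017,-0.0102,0,0,0,0.053,-0.3],[0.0022,-0.0101,0,0,0,0.053,-0.3],[0.0028,-0.01,0,0,0,0.053,-0.3],[0.0033,-0.0098,0,0,0,0.053,-0.3],[0.0038,-0.0096,0,0,0,0.053,-0.3],[0.0043,-0.0094,0,0,0,0.053,-0.3],[0.0048,-0.0092,0,0,0,0.053,-0.3],[0.0053,-0.0089,0,0,0,0.053,-0.3],[0.0058,-0.0086,0,0,0,0.053,-0.3],[0.0062,-0.0083,0,0,0,0.053,-0.3]]]'

```text
clock: 4.4
eef_pos: [486.0, -212.6, 148.8]
tcp_rot: [3.141, -0.0, 0.673]
contact_force: [-0.8, 0.4, -0.3]
opening: 0.35
grasp_force: 0.3
```

Call:
send_rows --moves '[[[0.0066,-0.008,0,0,0,0.053,-0.3],[0.007,-0.0076,0,0,0,0.053,-0.3],[0.0074,-0.0072,0,0,0,0.053,-0.3],[0.0078,-0.0068,0,0,0,0.053,-0.3],[0.0082,-0.0064,0,0,0,0.053,-0.3],[0.0085,-0.0059,0,0,0,0.053,-0.3],[0.0088,-0.0054,0,0,0,0.053,-0.3],[0.009,-0.005,0,0,0,0.053,-0.3]]]'

```text
clock: 5.2
eef_pos: [549.3, -264.8, 148.8]
tcp_rot: [3.141, -0.0, 1.097]
contact_force: [-0.0, 0.6, -0.3]
opening: 0.352
grasp_force: 0.3
```

Call:
send_rows --moves '[[[0.0093,-0.0045,0,0,0,0.053,-0.3],[0.0048,-0.002,0,0,0,0.026,-0.3],[0.0024,-0.001,0,0,0,0.013,-0.3],[0,0,0,0,0,0,-0.3]]]'

```text
clock: 5.6
eef_pos: [565.5, -271.9, 148.4]
tcp_rot: [3.141, 0.0, 1.186]
contact_force: [0.1, 0.3, -0.3]
opening: 0.346
grasp_force: 0.0
```

Call:
send_rows --moves '[[[0.0028,-0.0012,0,0,0,0.01,-0.3],[0.0028,-0.0012,0,0,0,0.01,-0.3],[0,0,0,0,0,0,-0.3]]]'

```text
clock: 5.9
eef_pos: [570.1, -273.8, 148.1]
tcp_rot: [-3.139, -0.0, 1.207]
contact_force: [-4.4, 2.0, 2.9]
opening: 0.352
grasp_force: 2.3
```

```bash
python3 - <<'E'
from rig import *
import cv2,numpy as np
a=grab_frame("top")["img"][140:260,330:490,::-1]
i=cv2.resize(a,None,fx=4,fy=4,interpolation=2)
cv2.imwrite("pics/k2.png",cv2.convertScaleAbs(i,alpha=1.8,beta=15));print(sense()["contact_force"],sense()["grasp_force"])
E
```

```text
[-5.39555117  2.41136753  2.4004006 ] 2.5119081884622574
```

View pics/k2.png

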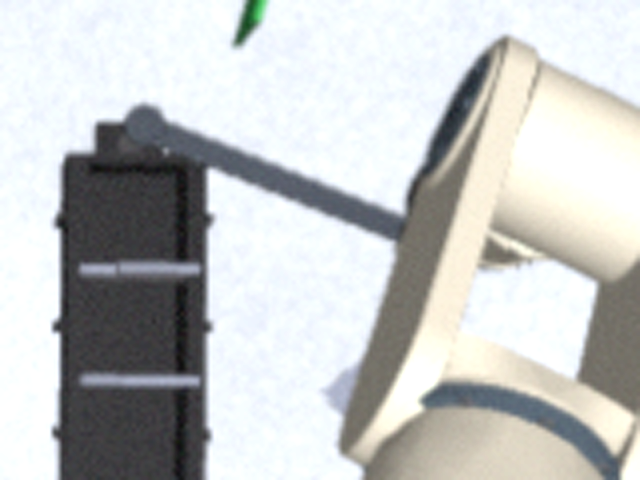

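The bar is at its stop: it measures about 1.18 rad in the picture, with about 5 N of contact force. Next I'll back off, rise and go over the chipped divider at (543,-91).

Call:
send_rows --moves '[[[-0.0046,0.002,0,0,0,0,0],[0,0,0,0,0,0,0],[0,0,0.015,0,0,0,0],[0,0,0.02,0,0,0,0],[0,0,0.022,0,0,0,0],[0,0,0.022,0,0,0,0],[0,0,0.022,0,0,0,0]]]'

```text
clock: 6.65
eef_pos: [566.8, -272.5, 251.6]
tcp_rot: [3.14, 0.0, 1.207]
contact_force: [0.8, -0.5, 0.4]
opening: 0.494
grasp_force: 0.0
```

Call:
send_rows --moves '[[[-0.0028,0.0226,0,0,0,0.0435,0],[-0.0028,0.0226,0,0,0,0.0435,0],[-0.0028,0.0226,0,0,0,0.0435,0],[-0.0028,0.0226,0,0,0,0.0435,0],[-0.0028,0.0226,0,0,0,0.0435,0],[-0.0028,0.0226,0,0,0,0.0435,0],[-0.0028,0.0226,0,0,0,0.0435,0],[-0.0028,0.0226,0,0,0,0.0435,0],[0,0,0,0,0,0,0],[0,0,0,0,0,0,0]]]'

```text
clock: 7.65
eef_pos: [544.5, -91.5, 250.4]
tcp_rot: [3.14, 0.001, 1.555]
contact_force: [0.3, 0.2, -0.1]
opening: 0.504
grasp_force: 0.0
```

Call:
send_rows --moves '[[[-0.0015,0,-0.022,0,0,0,0],[0,0,-0.022,0,0,0,0],[0,0,-0.022,0,0,0,0],[0,0,-0.022,0,0,0,0],[0,0,-0.015,0,0,0,0],[0,0,-0.012,0,0,0,0],[0,0,-0.012,0,0,0,0],[0,0,-0.012,0,0,0,0],[0,0,-0.012,0,0,0,0],[0,0,-0.002,0,0,0,0]]]'

```text
clock: 8.65
eef_pos: [541.8, -91.4, 94.9]
tcp_rot: [-3.14, -0.0, 1.555]
contact_force: [0.3, -0.0, -0.4]
opening: 0.499
grasp_force: 0.0
```

Call:
send_rows --moves '[[[0,0,0,0,0,0,-0.5],[0,0,0,0,0,0,-0.7],[0,0,0,0,0,0,-0.8],[0,0,0,0,0,0,-1],[0,0,0,0,0,0,-1],[0,0,0,0,0,0,-1]]]' --grip_force 25

```text
clock: 9.25
eef_pos: [542.8, -91.5, 96.9]
tcp_rot: [3.141, 0.0, 1.555]
contact_force: [-1.3, -0.3, 6.2]
opening: 0.064
grasp_force: 28.5
```

It's gripped, at about 6 mm opening. I'll firm up the grip and draw it straight up.

Call:
send_rows --moves '[[[0,0,0,0,0,0,-1],[0,0,0,0,0,0,-1],[0,0,0.005,0,0,0,-1],[0,0,0.008,0,0,0,-1],[0,0,0.008,0,0,0,-1]]]' --grip_force 70

```text
clock: 9.75
eef_pos: [542.2, -91.4, 117.6]
tcp_rot: [-3.141, -0.0, 1.555]
contact_force: [-0.0, -0.3, -4.3]
opening: 0.062
grasp_force: 68.2
```

Call:
send_rows --moves '[[[0,0,0.012,0,0,0,-1],[0,0,0.014,0,0,0,-1],[0,0,0.015,0,0,0,-1],[0,0,0.015,0,0,0,-1],[0,0,0.015,0,0,0,-1],[0,0,0.015,0,0,0,-1],[0,0,0.015,0,0,0,-1],[0,0,0.015,0,0,0,-1],[0,0,0.015,0,0,0,-1],[0,0,0.01,0,0,0,-1]]]'

```text
clock: 10.75
eef_pos: [542.8, -91.5, 260.4]
tcp_rot: [3.14, 0.0, 1.555]
contact_force: [-0.7, 1.0, -4.1]
opening: 0.054
grasp_force: 68.3
```

Call:
send_rows --moves '[[[-0.0023,0.0155,0,0,0,0.0066,-1],[-0.0046,0.0309,0,0,0,0.0132,-1],[-0.0047,0.0309,0,0,0,0.0132,-1],[-0.0046,0.0309,0,0,0,0.0132,-1],[-0.0047,0.0309,0,0,0,0.0132,-1],[-0.0046,0.0309,0,0,0,0.0132,-1],[-0.0047,0.0309,0,0,0,0.0132,-1],[-0.0046,0.0309,0,0,0,0.0132,-1],[-0.0047,0.0309,0,0,0,0.0132,-1],[-0.0046,0.0309,0,0,0,0.0132,-1]]]'

```text
clock: 11.75
eef_pos: [497.1, 203.9, 257.9]
tcp_rot: [-3.141, 0.0, 1.681]
contact_force: [-0.1, 0.6, -3.3]
opening: 0.059
grasp_force: 68.2
```

Call:
send_rows --moves '[[[-0.0024,0.0154,0,0,0,0.0066,-1],[0,0,0,0,0,0,-1],[0,0,-0.02,0,0,0,-1],[0,0,-0.02,0,0,0,-1],[0,0,-0.01,0,0,0,-1],[0,0,0,0,0,0,-1],[0,0,0,0,0,0,-1]]]'

```text
clock: 12.45
eef_pos: [496.3, 217.2, 208.7]
tcp_rot: [3.142, 0.0, 1.686]
contact_force: [0.2, -0.2, -3.4]
opening: 0.066
grasp_force: 68.3
```

```bash
python3 - <<'E'
from rig import *
import cv2,numpy as np
a=grab_frame("side")["img"][90:210,230:370,::-1]
i=cv2.resize(a,None,fx=5,fy=5,interpolation=2)
cv2.imwrite("pics/p1.png",cv2.convertScaleAbs(i,alpha=1.7,beta=15));s=sense();print(s["eef_pos"],s["tcp_rot"])
E
```

```text
[496.58554916 217.37440788 209.07152606] [ 3.14061453e+00 -2.05193136e-04  1.68633889e+00]
```

View pics/p1.png

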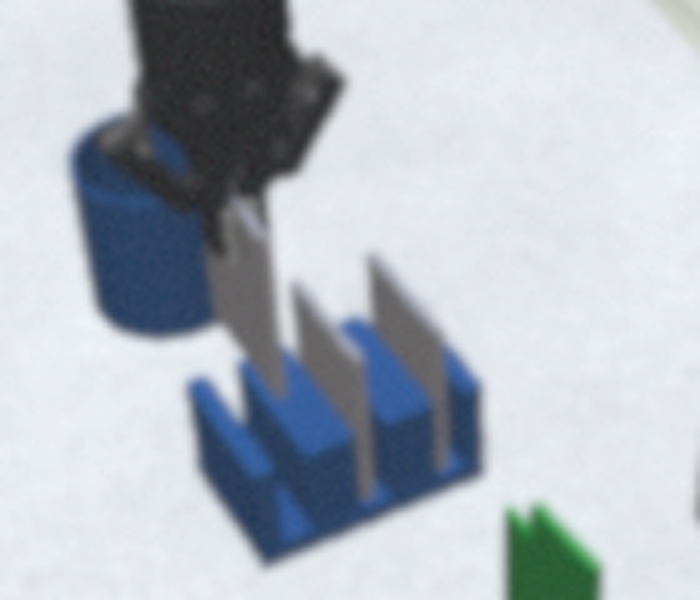

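The plate hangs over the bay; its near bottom corner is at crop (282,395). I'll compare that pixel with the prediction.

```bash
python3 - <<'E'
from u import *
r=[545.538,226.337,.116]
f=lambda L:((proj("side",T(r,L))[0]-[230,90]+.5)*5-.5).round(0).tolist()
for x in(-60,-50,-40):print(x,f((x-3,-39.5,120)),f((x+3,-39.5,120)))
print("y+5",f((-47,-34.5,120)),"z+5",f((-47,-39.5,125)))
print("top",f((-50,-39.5,228)), "rack corner",f((-73,-45,0)),f((73,-45,75)),f((-59,-45,75)),f((-41,-45,75)))
E
```

```text
-60 [259.0, 404.0] [269.0, 400.0]
-50 [276.0, 397.0] [286.0, 393.0]
-40 [293.0, 390.0] [303.0, 386.0]
y+5 [282.0, 388.0] z+5 [285.0, 386.0]
top [264.0, 235.0] rack corner [266.0, 568.0] [486.0, 382.0] [278.0, 467.0] [307.0, 455.0]
```

The prediction agrees within about 2 mm. Lowering now.

Call:
send_rows --moves '[[[0,0,-0.008,0,0,0,-1],[0,0,-0.01,0,0,0,-1],[0,0,-0.01,0,0,0,-1],[0,0,-0.01,0,0,0,-1],[0,0,-0.01,0,0,0,-1],[0,0,-0.01,0,0,0,-1],[0,0,-0.01,0,0,0,-1],[0,0,-0.01,0,0,0,-1],[0,0,-0.006,0,0,0,-1],[0,0,0,0,0,0,-1]]]'

```text
clock: 13.5
eef_pos: [495.5, 217.3, 123.2]
tcp_rot: [-3.14, 0.0, 1.687]
contact_force: [-0.2, -0.4, -2.5]
opening: 0.059
grasp_force: 68.3
```

Call:
send_rows --moves '[[[0,0,-0.004,0,0,0,-1],[0,0,-0.004,0,0,0,-1],[0,0,-0.004,0,0,0,-1],[0,0,-0.003,0,0,0,-1],[0,0,-0.002,0,0,0,-1],[0,0,0,0,0,0,-1],[0,0,0,0,0,0,-1]]]'

```text
clock: 14.2
eef_pos: [496.1, 217.6, 107.3]
tcp_rot: [3.142, -0.0, 1.687]
contact_force: [-0.3, 0.7, -4.4]
opening: 0.062
grasp_force: 68.5
```

Call:
send_rows --moves '[[[0,0,-0.001,0,0,0,-1],[0,0,-0.001,0,0,0,-1],[0,0,-0.001,0,0,0,-1],[0,0,-0.001,0,0,0,-1],[0,0,0,0,0,0,-1],[0,0,0,0,0,0,-1]]]'

```text
clock: 14.8
eef_pos: [496.3, 217.6, 104.0]
tcp_rot: [3.141, -0.0, 1.687]
contact_force: [-1.3, -1.2, 5.9]
opening: 0.062
grasp_force: 69.9
```

It's touching the bay floor: the vertical force went from -4 to +6 N at the expected height. I'll open part way and rise.

Call:
send_rows --moves '[[[0,0,0,0,0,0,-0.8],[0,0,0,0,0,0,-0.7],[0,0,0,0,0,0,-0.55],[0,0,0,0,0,0,-0.45],[0,0,0,0,0,0,-0.45],[0,0,0,0,0,0,-0.45]]]' --grip_force 20

```text
clock: 15.4
eef_pos: [496.0, 217.5, 103.2]
tcp_rot: [-3.142, 0.0, 1.687]
contact_force: [0.1, 0.1, 0.4]
opening: 0.274
grasp_force: 0.0
```

Call:
send_rows --moves '[[[0,0,0.005,0,0,0,-0.45],[0,0,0.01,0,0,0,-0.45],[0,0,0.015,0,0,0,-0.45],[0,0,0.02,0,0,0,-0.45],[0,0,0.02,0,0,0,-0.45],[0,0,0.02,0,0,0,-0.45],[0,0,0.02,0,0,0,-0.45],[0,0,0.02,0,0,0,-0.45],[0,0,0.02,0,0,0,-0.45],[0,0,0,0,0,0,-0.45]]]'

```text
clock: 16.4
eef_pos: [497.5, 218.2, 256.8]
tcp_rot: [3.136, -0.002, 1.687]
contact_force: [0.3, -0.3, -1.0]
opening: 0.273
grasp_force: 0.0
```

```bash
python3 - <<'E'
from rig import *
import cv2,numpy as np
a=grab_frame("side")["img"][120:320,250:500,::-1]
i=cv2.resize(a,None,fx=3,fy=3,interpolation=2)
cv2.imwrite("pics/p2.png",cv2.convertScaleAbs(i,alpha=1.7,beta=15));print(sense()["contact_force"])
E
```

```text
[ 0.11059931 -0.09456273 -0.84690946]
```

View pics/p2.png

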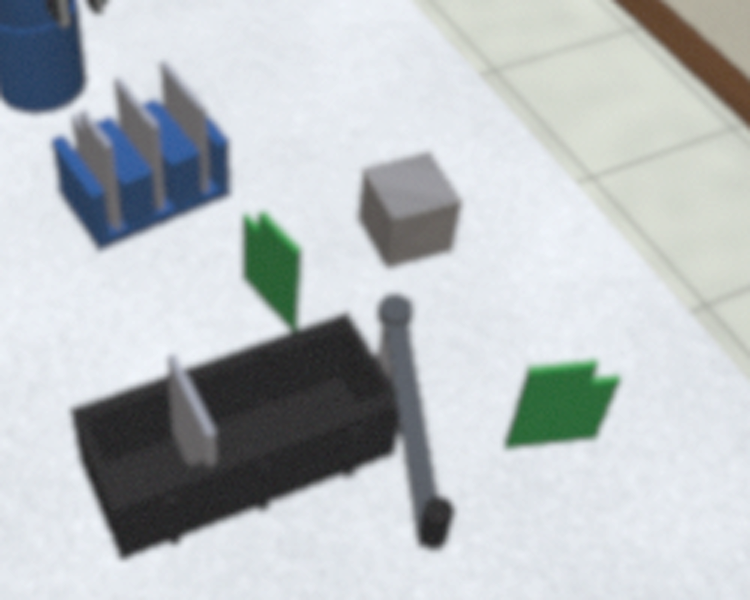

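The divider stands upright and fully down in the near bay, at (98,170). The good divider is still in the mould at (192,415), the bar is swung clear with its knob at (435,520), and the gripper is free.

```bash
python3 -c "
from rig import *
print(sign_off())"
```

```text
the job is handed in; nothing more can be done
None
```

The job is handed in at about 16.5 s on the robot clock: the keeper bar is at its stop, the chipped divider was lowered to stand in the empty rack bay, and the good divider is still in the mould; the verdict was not shown to me.

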